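# Lift the hinged stay and open the red drawer

## Task

Open the red drawer to get at the bolts: lift its locking stay by the red cross-bar, swinging it up about its hinge until it stands about upright or a little past, then pull the red drawer out by its knob, well open (at least 6 cm), and let go. Leave the stay standing up, the blue drawer shut and locked, and the tin and the padlock where they are.

Things in the scene. Friction and masses are not known exactly. Their poses are not given: they have to be found in the camera images.
- red_unit: Grey steel drawer unit fixed to the table, 140 (x) x 130 (y) x 75 mm high, red drawer in its -x face. Origin: centre of underside; z up, +x front to back. Its stay, a 20 mm wide strap, lies along the middle of the top, hinged along y at x = +30, z = 79 mm; the strap's lip hangs 3 mm in front of the drawer's upper edge and blocks it. Front of the drawer face: x = -78 mm.
- red_grip (a point): Centre of the red cross-bar on the red unit's stay: round bar along the unit's y, 44 mm long, 14 mm thick, on a 10 x 16 mm post; pinch its two ends along y from above. Stay down: x = -55, y = 0, z = 113 mm in the unit's frame, 38 mm over the unit's top. It moves on an arc of radius 92 mm about the hinge, up and over towards +x.
- red_stay (a joint): Angle of the red unit's stay about its hinge, rad: 0 lying down (locked), 1.57 strap upright, 1.9 end stop. The hinge is stiff (about 2 N at the cross-bar) and stays wherever it is left.
- red_knob (a point): Centre of the steel drawer knob's round head, 24 mm across, 14 mm thick along x, on a 12 mm stem, 30 mm in front of the red drawer face. Drawer shut: x = -108, y = 0, z = 42 mm in the unit's frame. It moves with the drawer; pinch it along y from above.
- red_drawer (a joint): How far the red drawer is pulled out along the unit's -x, m: 0 shut, 0.08 end stop; slides with about 1.5 N of friction. The stay lip holds it to about 3 mm until lifted.
- blue_stay (a joint): The same for the stay of the blue-fronted unit (a twin of the red one with blue drawer front and blue cross-bar): 0 locked, rad. Leave it down.
- blue_drawer (a joint): The same for the blue drawer, m: 0 shut. Leave it shut.
- tin: Loose red tin with a grey lid, 70 mm across, 46 mm high; bystander. Origin: centre of its underside.
- brass_padlock: Loose brass padlock lying flat, 75 x 40 x 18 mm; bystander. Origin: centre of its underside.

How it is judged:
By the outcome, as a careful person would: the job done as asked, in the order asked, and still so for the second after the job is handed in, with the robot touching nothing.
It also fails if it takes over 45 s, if anything falls off the work surface, if the arm or the gripper's body presses on something with over 40 N, if the wrist force passes 120 N, or if a joint passes its speed limit or range.

## Robot

A 6-joint arm with a two-finger parallel gripper is mounted at the origin on a cart in front of the work surface, level with it; the furniture and walls round the work are solid. World frame = base frame: x ahead of the robot, y to its left, z up, the work surface at z = 0. Lengths are in m, angles in rad, forces in N, time in s.
With the tool pointing down it reaches from about 0.275 to 0.725 m from the base axis. Payload 15.9 kg.
Tool frame: the origin (TCP) lies between the finger pads; the fingertips stand 22 mm ahead of it and the grasp point (between the pads) lies 3 mm ahead of it (bot.tips_ahead is the distance from the TCP to the fingertips, in m); z points along the fingers, y is the line along which they close (so a half turn about z gives the same grasp; the last joint's range is limited). The gripper opens to 85 mm and grips with 20 to 120 N. Pads are 22 mm wide; open, the fingers measure 114 mm over their backs; the gripper's body (76 mm by 85 mm) begins 54 mm behind the grasp point. The pads swing forward as they close: fully open they stand 13 mm farther back than shut.
Start: joints at [-1.334, 0.213, -0.034, 1.323, 0, 1.571], TCP at [0.117, -0.486, 0.253] pointing down, gripper open.
Joint ranges: [-2.98, 2.98], [-0.74, 1.72], [-1.14, 1.35], [-2.1, 2.04], [-1.57, 1.44], [-3.14, 3.14]. Speed limits (rad/s): [1.89, 1.89, 2.39, 2.57, 3.14, 3.14].

## Interface

Orientations are given as a unit quaternion [x, y, z, w].
In Python, from plant import bot, cams, job gives the robot as it stands (bot), with the cameras (cams) and the job (job).
- The arm moves only by the tool pendant, called after ">>>" as a command line: name --argument value ..., lists and objects as JSON in quotes. Schema: {"type":"object","properties":{"motion":{"type":"array","items":{"type":"array","prefixItems":[{"type":"array","items":{"type":"number"},"minItems":3,"maxItems":3},{"type":"array","items":{"type":"number"},"minItems":3,"maxItems":3}],"minItems":2,"maxItems":2},"minItems":1,"maxItems":8},"aperture":{"type":"number"},"grip_force":{"type":"number"},"only":{"type":"string"},"quiet":{"type":"boolean"},"lines":{"type":"string"}},"required":["motion"],"additionalProperties":false}. motion is a list of rows, 1 to 8 of them, each written [[dx, dy, dz], [rx, ry, rz]]: dx, dy, dz in shares of the most that a row can go, 1 being 50 mm, then a rotation vector rx, ry, rz in fractions of the full range, 1 being pi rad; each row shifts and turns the commanded pose from where the row before left it, along the tool's axes as they then stand; what a row does not reach is not made up. A row lasts 1/10 s, in which the tool goes at most 0.05 m and 0.15 rad, less where a joint would pass 70% of its speed; a pose out of reach is approached as far as the arm can. aperture is the finger opening in m, set as the call begins (left out keeps the last). The fingers move at their own pace and stop on an object; grip_force is the grip in N (left out, the last holds). Time passes only in rows, so rows that do not move let the fingers close. The tool returns the time, the measured TCP pose, the force, the opening and the grip force at its end. only (a regular expression) keeps the lines of the reply that match it, lines (a string "A,B") keeps lines A to B, and quiet returns only ok. Input that does not fit is refused with a message, and nothing moves.
- bot.observe(): the state, without advancing time (a new reading comes with each control period).
- cams.camera(name): name is "side" or "top" or "wrist"; returns the picture (400x640x3 uint8, red, green, blue); there is no depth.
- cams.get_calibration(name): a dict with "fx", "fy", "cx", "cy" (pixels), "position" and "orientation" of the camera in the world; the wrist camera has in their place "hand_eye" (4x4, takes a point from camera to tool coordinates, whose origin is the TCP and whose axes are the flange's). Camera axes: x right, y up, looking along -z (the intrinsics and any distortion apply to the point x, -y, -z); pixel columns grow to the right and rows downward; lengths in m; the calibration is good to about 2 mm. A picture is of the moment at which its call begins: read the wrist's pose just before it. get_calibration takes no time and is no camera call.
- job.sign_off(): hands the job in; it is judged then, once.
The state is a dict: "clock": time; "q": joint angles; "qd": joint speeds; "joint_efforts": joint torques, N m; "tool_pos": TCP position; "tcp_rot": TCP orientation; "force": force on the tool from outside, world axes, zero at the start; "torque": the same for the moment, N m; "opening": finger opening in m; "finger_force": force on a finger pad.
Only numpy, scipy, OpenCV 4.12 (cv2) and the standard library are available. Lean on these libraries where they do the work, as an engineer would, in place of code of your own. Each camera call takes 0.05 s, during which the arm holds its last target. There are 200 camera calls.

## Working session

There is one attempt and no reset: what is moved stays moved. The work goes in short steps, Python scripts to look and compute and a tool call to move; the robot and the scene stay as the last step left them, time stands still between calls to the robot, and variables do not carry over. Pictures are saved under pics/ and viewed, at most 10 in all, crops included, and the job is handed in when it is done.

```bash
ls; mkdir -p pics
```

Run:
```python
from plant import bot, cams, job
import cv2
print(bot.observe())
for n in("top","side"):
    print(n,cams.get_calibration(n)); cv2.imwrite(f"pics/{n}0.png",cams.camera(n)[:,:,::-1])
print(cams.get_calibration("wrist"))
```

```text
pics
plant.py
{'clock': 0.0, 'q': array([-1.33397879e+00,  2.13361568e-01, -3.50569803e-02,  1.32348886e+00,
       -7.25388172e-06,  1.57084894e+00]), 'qd': array([ 0.00173809,  0.00047735,  0.0017617 , -0.00033959, -0.00028082,
        0.00091347]), 'joint_efforts': array([-2.08488447e-03, -6.86138535e+01,  4.87129605e+01,  1.70708878e-02,
        7.51875268e-05,  1.69467683e-05]), 'tool_pos': array([ 0.11723004, -0.4857429 ,  0.25281428]), 'tcp_rot': array([ 9.93000822e-01,  1.18106131e-01, -6.92434431e-05, -5.51221427e-04]), 'force': array([ 0.89484505, -0.10671314,  0.13302258]), 'torque': array([ 0.03104464, -0.02338727,  0.01289977]), 'finger_force': 0.0, 'opening': 0.08553613556701034}
top {'fx': 396.39906208918035, 'fy': 396.39906208918035, 'cx': 320.48364713557936, 'cy': 199.13015881624239, 'position': array([ 0.35208886, -0.00483293,  1.46327452]), 'orientation': array([-0.05487342,  0.05068065,  0.71141953, -0.69878654])}
side {'fx': 479.23237954499734, 'fy': 479.23237954499734, 'cx': 321.0067512292796, 'cy': 199.21033698880714, 'position': array([ 0.37208868, -1.19389719,  1.14624574]), 'orientation': array([ 0.41685652, -0.029866  , -0.06650779,  0.90604381])}
{'fx': 304.8363633469728, 'fy': 304.8363633469728, 'cx': 326.42376735889843, 'cy': 202.09556195351286, 'hand_eye': array([[-2.52960281e-04,  9.57999806e-01,  2.86768735e-01,
         7.29453928e-02],
       [ 9.99999858e-01,  3.76737904e-04, -3.76451757e-04,
         2.39169263e-04],
       [-4.68677363e-04,  2.86768599e-01, -9.57999766e-01,
        -1.20561357e-01],
       [ 0.00000000e+00,  0.00000000e+00,  0.00000000e+00,
         1.00000000e+00]])}
```

View pics/top0.png

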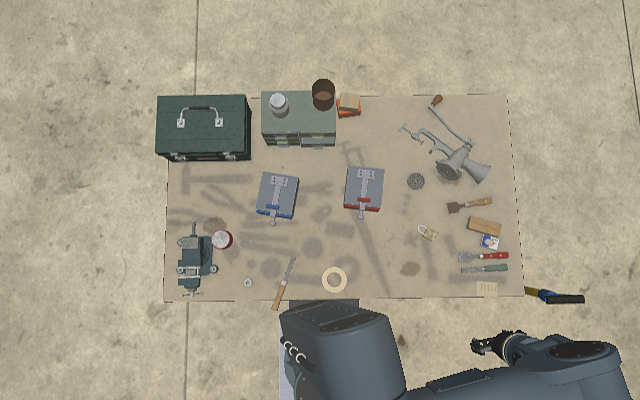

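View pics/side0.png

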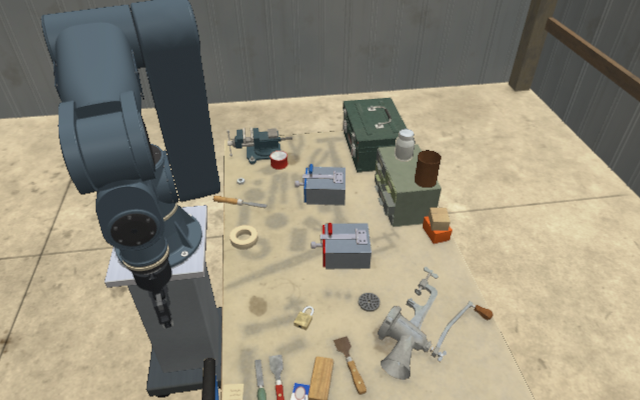

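The top view has the red unit near (363,190), the blue one near (277,195), the tin at (222,240) and the padlock at (427,232). The space in front of the red unit is free. Next I'll enlarge the red unit.

Run:
```python
import cv2,numpy as np
a=cv2.imread("pics/top0.png")[155:230,330:400]; b=cv2.imread("pics/side0.png")[210:280,305:385]
a=cv2.resize(a,None,fx=7,fy=7,interpolation=cv2.INTER_CUBIC)[:525]
cv2.imwrite("pics/c1.png",a)
b=cv2.resize(b,None,fx=8,fy=8,interpolation=cv2.INTER_CUBIC); cv2.imwrite("pics/c2.png",b)
```

```text
(no output)
```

View pics/c1.png

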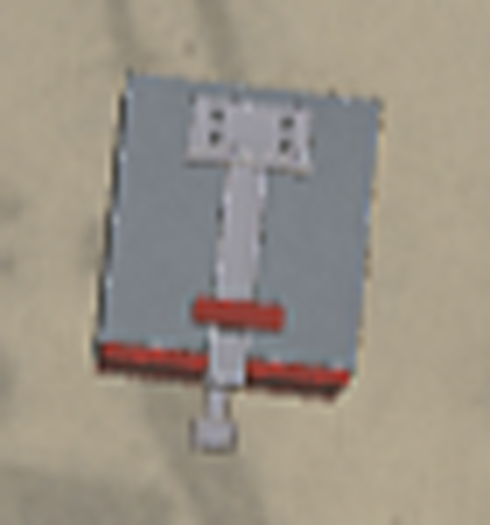

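View pics/c2.png

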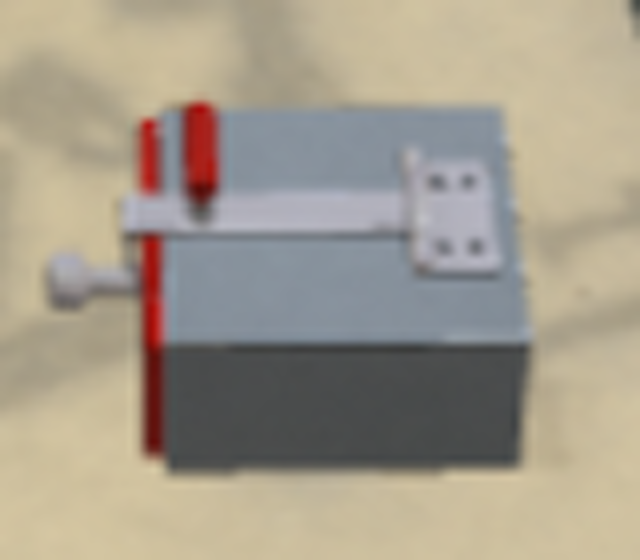

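In the crops the unit's top corners, bar (top 239,314; side 201,148) and knob (213,434; 70,280) are clear. I'll fit the pose from these.

Create h.py:
```python
import numpy as np
from scipy.spatial.transform import Rotation as R
from scipy.optimize import least_squares
def project(c,P):
    p=R.from_quat(c["orientation"]).inv().apply(np.atleast_2d(P)-c["position"])
    return np.c_[c["cx"]+c["fx"]*p[:,0]/-p[:,2], c["cy"]-c["fy"]*p[:,1]/-p[:,2]]
def unit(s,P): return R.from_euler("z",s[2]).apply(P)+[s[0],s[1],0]
def tool(o,P): return R.from_quat(o["tcp_rot"]).inv().apply(np.array(P)-o["tool_pos"])
```

Run:
```python
from h import *
from plant import bot, cams, job
C=[[70,65,75],[70,-65,75],[-70,-65,75],[-70,65,75],[-55,0,113],[-108,0,42]]
C=np.array(C)/1000
t=(np.array([[130,74],[380,101],[352,372],[103,345],[239,314],[213,434]])+.5)/7-.5+[330,155]
s=(np.array([[503,107],[530,343],[163,343],[165,105],[201,148],[70,280]])+.5)/8-.5+[305,210]
ct,cs=map(cams.get_calibration,("top","side"))
ft=lambda v:(project(ct,unit(v,C))-t); fs=lambda v:(project(cs,unit(v,C))-s)
for n,f in(("both",lambda v:np.r_[ft(v).ravel(),fs(v).ravel()]),("top",lambda v:ft(v).ravel()),("side",lambda v:fs(v).ravel())):
    r=least_squares(f,[.4,-.1,0],loss="soft_l1"); print(n,r.x,np.round(f(r.x).reshape(-1,2),1).tolist())
    if n=="both": np.save("s.npy",r.x); print(unit(r.x,C[4:]))
```

```text
both [ 0.60612122 -0.15256116 -0.14062882] [[-0.5, -0.5], [-0.1, -0.1], [-0.0, -0.3], [-1.1, -0.9], [-0.7, 0.0], [-0.5, 0.2], [0.2, 0.4], [0.2, 0.4], [-0.0, 0.6], [-0.7, 0.8], [-0.1, 1.0], [-0.6, 0.6]]
[[ 0.55166418 -0.14485204  0.113     ]
 [ 0.49918739 -0.13742326  0.042     ]]
top [ 0.60518424 -0.15407783 -0.1323701 ] [[-0.2, -0.2], [0.2, -0.0], [0.6, -0.2], [-0.5, -0.5], [-0.1, 0.3], [0.1, 0.5]]
side [ 0.60713282 -0.15009821 -0.14978265] [[0.5, -0.0], [0.2, -0.1], [-0.0, -0.2], [-0.4, 0.2], [0.1, 0.3], [-0.4, -0.2]]
```

The rows are not in the units I measure in: shifts go in shares of 50 mm and turns go in shares of pi rad. I convert before sending: 0.127 rad / 3.1416 = 0.0404.

>>> pendant --motion '[[[0,0,0],[0,0,0.0398]],[[0,0,0],[0,0,0.0398]],[[0,0,0],[0,0,0.0404]],[[0,0,0],[0,0,0]]]' --aperture 0.085 --grip_force 40

```text
clock: 0.5
tool_pos: [0.1172, -0.4859, 0.2531]
tcp_rot: [0.997, -0.071, -0.0, -0.0]
force: [-0.3, 0.9, -0.1]
opening: 0.0852
finger_force: 0.0
```

Create d.py:
```python
import sys
from h import *
from plant import bot, cams, job
# offset in tool axes from grasp point to given unit-frame point (mm)
s=np.load("s.npy"); o=bot.observe()
P=unit(s,np.array([list(map(float,sys.argv[1:4]))])/1000)[0]
print("d tool",np.round(tool(o,P)-[0,0,.003],4),"t",o["clock"],"q",np.round(o["q"],2))
x=R.from_quat(o["tcp_rot"]).apply([1,0,0]); print("yaw err",np.arctan2(x[1],x[0])-s[2], "F",np.round(o["force"],1),"ff",o["finger_force"],"open",o["opening"])
```

```bash
python3 d.py -55 0 113
```

```text
d tool [ 0.3816 -0.3992  0.1372] t 0.5 q [-1.33  0.21 -0.03  1.32  0.    1.95]
yaw err -0.0018643963043563083 F [-0.3  0.9 -0.1] ff 0.0 open 0.08522232466489714
```

Converted, -0.0285 m is -0.57, 0.027 m is 0.54.

>>> pendant --motion '[[[0.54,-0.57,0],[0,0,0]],[[0.54,-0.57,0],[0,0,0]],[[0.54,-0.57,0],[0,0,0]],[[0.54,-0.57,0],[0,0,0]],[[0.54,-0.57,0],[0,0,0]],[[0.54,-0.57,0],[0,0,0]],[[0.54,-0.57,0],[0,0,0]]]' --quiet true

```text
ok
```

>>> pendant --motion '[[[0.54,-0.57,0],[0,0,0]],[[0.54,-0.57,0],[0,0,0]],[[0.54,-0.57,0],[0,0,0]],[[0.54,-0.57,0],[0,0,0]],[[0.54,-0.57,0],[0,0,0]],[[0.54,-0.57,0],[0,0,0]],[[0.4,-0.57,0],[0,0,0]],[[0,0,0],[0,0,0]]]'

```text
clock: 2.0
tool_pos: [0.5425, -0.14, 0.2524]
tcp_rot: [0.998, -0.066, -0.0, -0.0]
force: [-0.1, -1.0, -0.1]
opening: 0.0846
finger_force: 0.0
```

```bash
python3 d.py -55 0 113
```

Run:
```python
from plant import bot, cams, job
import cv2
cv2.imwrite("pics/w1.png",cams.camera("wrist")[:,:,::-1])
```

```text
d tool [0.0099 0.0037 0.1364] t 2.0 q [-0.25  0.34  0.13  1.36  0.    3.02]
yaw err 0.008127477269735506 F [-0.1 -1.  -0.1] ff 0.0 open 0.08459532670059325
```

View pics/w1.png

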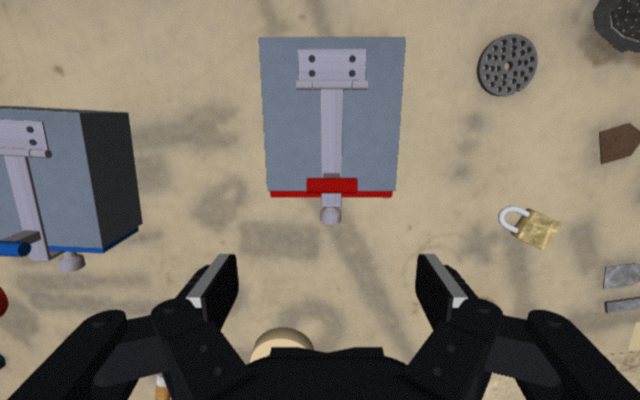

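The wrist view shows the bar at (332,185), the knob at (330,215) and the top corners at (260,38), (405,37), (268,191) and (394,191). I'll refine the pose with these.

Run:
```python
from h import *
from plant import bot, cams, job
o=bot.observe(); c=cams.get_calibration("wrist"); H=c["hand_eye"]; Rt=R.from_quat(o["tcp_rot"])
c["position"]=Rt.apply(H[:3,3])+o["tool_pos"]; c["orientation"]=(Rt*R.from_matrix(H[:3,:3])).as_quat()
C=np.array([[70,65,75],[70,-65,75],[-55,0,113],[-108,0,42],[-70,65,75],[-70,-65,75]])/1000
t=np.array([[260,38],[405,37],[332,185],[330.5,215],[268,191],[394,191]])
f=lambda v:(project(c,unit(v,C))-t).ravel()
r=least_squares(f,[.6,-.15,-.14],loss="soft_l1"); s=np.load("s.npy"); print(r.x,s,np.round(f(r.x).reshape(-1,2),1).tolist())
np.save("s.npy",.6*r.x+.4*s)
```

```bash
python3 d.py -55 0 113
```

```text
[ 0.60515954 -0.15513399 -0.13351871] [ 0.60612122 -0.15256116 -0.14062882] [[-2.1, -1.1], [0.9, -0.2], [-0.0, 0.6], [0.2, 0.9], [-1.1, 0.2], [1.6, 0.1]]
d tool [0.0106 0.004  0.1366] t 2.05 q [-0.26  0.34  0.13  1.36  0.    3.02]
yaw err 0.002649272608190978 F [-1.2  0.5  0.1] ff 0.0 open 0.0849297948291092
```

Converted, 0.035 m is 0.7, 0.03 m is 0.6.

>>> pendant --motion '[[[0.21,0.08,0.6],[0,0,0]],[[0,0,0.7],[0,0,0]],[[0,0,0.7],[0,0,0]],[[0,0,0.5],[0,0,0]],[[0,0,0.28],[0,0,0]],[[0,0,0],[0,0,0]],[[0,0,0],[0,0,0]]]'

```text
clock: 2.75
tool_pos: [0.55, -0.1487, 0.1149]
tcp_rot: [0.998, -0.07, 0.0, 0.0]
force: [-0.2, -0.0, 1.1]
opening: 0.0853
finger_force: 0.0
```

```bash
python3 d.py -55 0 113
```

```text
d tool [ 0.0007 -0.0022 -0.0011] t 2.75 q [-0.26  0.42 -0.11  1.05 -0.    3.02]
yaw err -0.0029357342636082417 F [-0.2 -0.   1.1] ff 0.0 open 0.08525222600197659
```

>>> pendant --motion '[[[0,0,0],[0,0,0]],[[0,0,0],[0,0,0]],[[0,0,0],[0,0,0]],[[0,0,0],[0,0,0]],[[0,0,0],[0,0,0]],[[0,0,0],[0,0,0]],[[0,0,0],[0,0,0]],[[0,0,0],[0,0,0]]]' --aperture 0.03 --grip_force 40

```text
clock: 3.55
tool_pos: [0.5508, -0.1461, 0.1157]
tcp_rot: [0.998, -0.069, 0.001, -0.002]
force: [-3.7, 19.5, 17.7]
opening: 0.0431
finger_force: 38.4
```

```bash
python3 d.py -55 0 113
```

```text
d tool [ 0.0003  0.0005 -0.0003] t 3.55 q [-0.26  0.41 -0.11  1.05  0.    3.02]
yaw err -0.0021541766321744316 F [-3.7 19.5 17.7] ff 38.363964557647705 open 0.04308213146174664
```

Converted, -0.0118 m is -0.236, -0.0106 m is -0.212.

>>> pendant --motion '[[[0.116,-0.04,-0.236],[0,0,0]],[[0.142,0,-0.212],[0,0,0]],[[0.17,0,-0.19],[0,0,0]],[[0.196,0,-0.164],[0,0,0]],[[0,0,0],[0,0,0]]]'

```text
clock: 4.05
tool_pos: [0.582, -0.1499, 0.1554]
tcp_rot: [0.998, -0.069, 0.0, -0.001]
force: [-5.9, 7.0, 5.6]
opening: 0.0432
finger_force: 43.4
```

```bash
python3 d.py -23.8 0 153
```

```text
d tool [ 0.0001  0.001  -0.0006] t 4.05 q [-0.25  0.45  0.05  1.17  0.    3.03]
yaw err -0.0027320024846796964 F [-5.9  7.   5.6] ff 43.416452407836914 open 0.04318133830259971
```

Tracking well, so I'll continue the arc.

Converted, 0.0126 m is 0.252, 0.0123 m is 0.246.

>>> pendant --motion '[[[0.216,0,-0.136],[0,0,0]],[[0.234,0,-0.104],[0,0,0]],[[0.246,0,-0.07],[0,0,0]],[[0.252,0,-0.036],[0,0,0]],[[0,0,0],[0,0,0]]]'

```text
clock: 4.55
tool_pos: [0.6295, -0.1563, 0.1724]
tcp_rot: [0.998, -0.069, 0.0, -0.001]
force: [-1.6, 8.1, 7.8]
opening: 0.0429
finger_force: 42.4
```

```bash
python3 d.py 23.6 0 170.3
```

```text
d tool [-0.0004  0.0011 -0.0009] t 4.55 q [-0.24  0.55  0.25  1.27  0.    3.04]
yaw err -0.0026065352215405013 F [-1.6  8.1  7.8] ff 42.40832984447479 open 0.04292355212345283
```

>>> pendant --motion '[[[0.256,0,0],[0,0,0]],[[0.252,0,0.036],[0,0,0]],[[0.246,0,0.07],[0,0,0]],[[0.234,0,0.104],[0,0,0]],[[0,0,0],[0,0,0]],[[0,0,0],[0,0,0]]]'

```text
clock: 5.15
tool_pos: [0.6787, -0.163, 0.1624]
tcp_rot: [0.998, -0.069, 0.001, -0.001]
force: [3.4, 9.1, 8.5]
opening: 0.0431
finger_force: 40.4
```

```bash
python3 d.py 73 0 159.8
```

```text
d tool [-0.0007  0.0011 -0.0004] t 5.15 q [-0.24  0.66  0.42  1.32  0.    3.04]
yaw err -0.0024765823638259743 F [3.4 9.1 8.5] ff 40.44692516326904 open 0.043087552211532335
```

>>> pendant --motion '[[[0,0,0],[0,0,0]],[[0,0,0],[0,0,0]],[[0,0,0],[0,0,0]],[[0,0,0],[0,0,0]],[[0,0,0],[0,0,0]],[[0,0,0],[0,0,0]]]' --aperture 0.085

```text
clock: 5.75
tool_pos: [0.6772, -0.1642, 0.1612]
tcp_rot: [0.998, -0.07, -0.0, -0.0]
force: [0.6, -1.0, -0.6]
opening: 0.0847
finger_force: 0.0
```

>>> pendant --motion '[[[0,0,-0.4],[0,0,0]],[[0,0,-0.6],[0,0,0]],[[0,0,-0.8],[0,0,0]],[[0,0,-0.6],[0,0,0]],[[0,0,0],[0,0,0]]]'

```text
clock: 6.25
tool_pos: [0.6784, -0.1644, 0.2859]
tcp_rot: [0.998, -0.07, 0.003, 0.001]
force: [0.1, 0.3, -0.5]
opening: 0.085
finger_force: 0.0
```

```bash
python3 d.py -108 0 42;  python3 - <<'E'
from plant import bot, cams, job
import cv2
cv2.imwrite("pics/s2.png",cv2.resize(cams.camera("side")[:,:,::-1][100:300,240:480],None,fx=3,fy=3))
E
```

```text
d tool [-1.832e-01  2.000e-04  2.397e-01] t 6.25 q [-0.24  0.69  0.78  1.65 -0.    3.04]
yaw err -0.003880383249984354 F [ 0.1  0.3 -0.5] ff 0.0 open 0.08499706733070285
```

View pics/s2.png

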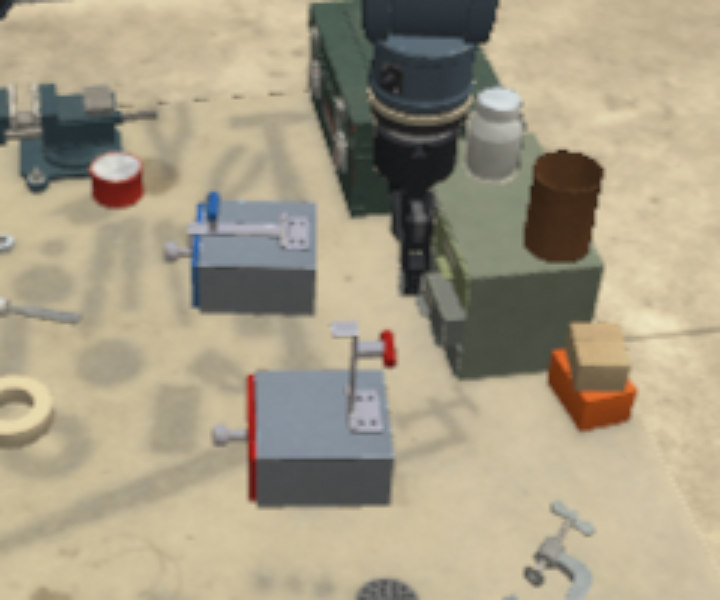

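The stay stands about upright and everything else is undisturbed. Next is the knob.

Converted, -0.04 m is -0.8, -0.002 m is -0.04.

>>> pendant --motion '[[[-0.6,-0.04,0],[0,0,0]],[[-0.8,0,0],[0,0,0]],[[-0.8,0,0],[0,0,0]],[[-0.8,0,0],[0,0,0]],[[-0.66,0,0.2],[0,0,0]],[[0,0,0.8],[0,0,0]],[[0,0,0.8],[0,0,0]],[[0,0,0],[0,0,0]]]' --quiet true

```text
ok
```

```bash
python3 d.py -108 0 42
```

```text
d tool [0.0061 0.0031 0.1413] t 7.1 q [-0.27  0.27 -0.13  1.18  0.    3.01]
yaw err -0.0038768465094075333 F [-0.1  0.2  0.3] ff 0.0 open 0.08502079848751276
```

Converted, 0.03 m is 0.6, 0.004 m is 0.08.

>>> pendant --motion '[[[0.08,0,0.6],[0,0,0]],[[0,0,0.6],[0,0,0]],[[0,0,0.6],[0,0,0]],[[0,0,0.6],[0,0,0]],[[0,0,0],[0,0,0]],[[0,0,0],[0,0,0]]]'

```text
clock: 7.7
tool_pos: [0.5021, -0.1375, 0.0726]
tcp_rot: [0.998, -0.07, 0.0, 0.0]
force: [0.5, -0.1, -0.0]
opening: 0.085
finger_force: 0.0
```

```bash
python3 d.py -108 0 42;python3 - <<'E'
from plant import bot, cams, job
import cv2
cv2.imwrite("pics/w2.png",cams.camera("wrist")[:,:,::-1])
E
```

```text
d tool [-0.0032  0.0024  0.0276] t 7.7 q [-0.27  0.36 -0.31  0.9  -0.    3.01]
yaw err -0.003832162706415787 F [ 0.5 -0.1 -0. ] ff 0.0 open 0.08499155738373426
```

View pics/w2.png

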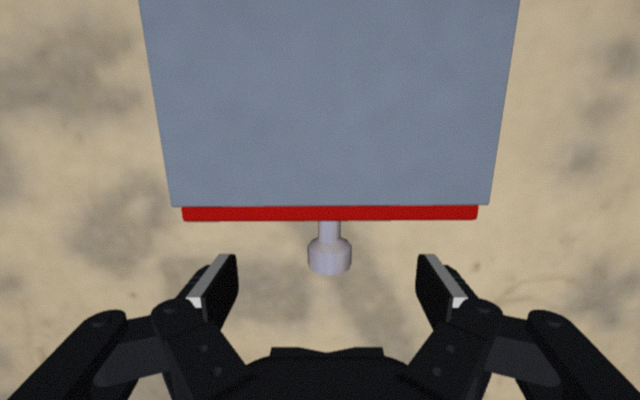

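The knob head at (329,257) is centred between the pads (midpoint about 327). I'll descend and pinch.

Converted, 0.015 m is 0.3, -0.003 m is -0.06.

>>> pendant --motion '[[[-0.06,0,0.3],[0,0,0]],[[0,0,0.28],[0,0,0]],[[0,0,0],[0,0,0]],[[0,0,0],[0,0,0]]]'

```text
clock: 8.15
tool_pos: [0.4995, -0.1372, 0.0439]
tcp_rot: [0.998, -0.07, 0.001, 0.0]
force: [-0.4, 0.7, -0.5]
opening: 0.0847
finger_force: 0.0
```

```bash
python3 d.py -108 0 42
```

```text
d tool [-0.0006  0.0024 -0.0011] t 8.15 q [-0.27  0.39 -0.36  0.83 -0.    3.01]
yaw err -0.003818136819670026 F [-0.4  0.7 -0.5] ff 0.0 open 0.08471761328477671
```

>>> pendant --motion '[[[0,0,0],[0,0,0]],[[0,0,0],[0,0,0]],[[0,0,0],[0,0,0]],[[0,0,0],[0,0,0]],[[0,0,0],[0,0,0]],[[0,0,0],[0,0,0]],[[0,0,0],[0,0,0]],[[0,0,0],[0,0,0]]]' --aperture 0.01 --grip_force 40

```text
clock: 8.95
tool_pos: [0.4986, -0.1382, 0.0427]
tcp_rot: [0.998, -0.07, 0.0, 0.001]
force: [-3.3, -10.1, 7.0]
opening: 0.022
finger_force: 38.8
```

>>> pendant --motion '[[[0,0,0],[0,0,0]],[[0,0,0],[0,0,0]]]'

```text
clock: 9.15
tool_pos: [0.4986, -0.1382, 0.0427]
tcp_rot: [0.998, -0.071, 0.0, 0.001]
force: [-4.3, -10.1, 6.2]
opening: 0.0225
finger_force: 38.8
```

```bash
python3 d.py -108 0 42
```

```text
d tool [ 0.0001  0.0012 -0.0022] t 9.15 q [-0.27  0.39 -0.36  0.83 -0.    3.01]
yaw err -0.0047629838498293164 F [ -4.3 -10.1   6.2] ff 38.847450754547026 open 0.022496579567823142
```

Gripped on the knob. I'll pull about 72 mm.

Converted, -0.014 m is -0.28, -0.012 m is -0.24.

>>> pendant --motion '[[[-0.2,0.02,0],[0,0,0]],[[-0.28,0,0],[0,0,0]],[[-0.28,0,0],[0,0,0]],[[-0.28,0,0],[0,0,0]],[[-0.24,0,0],[0,0,0]],[[-0.16,0,0],[0,0,0]],[[0,0,0],[0,0,0]],[[0,0,0],[0,0,0]]]'

```text
clock: 9.95
tool_pos: [0.427, -0.1286, 0.0427]
tcp_rot: [0.998, -0.07, 0.0, 0.001]
force: [-3.0, -6.9, 5.8]
opening: 0.0223
finger_force: 39.8
```

```bash
python3 d.py -108 0 42
```

```text
d tool [ 0.0724  0.0007 -0.0022] t 9.95 q [-0.29  0.26 -0.54  0.77 -0.    2.99]
yaw err -0.004452713033674505 F [-3.  -6.9  5.8] ff 39.82419734587893 open 0.022316396658057812
```

>>> pendant --motion '[[[0,0,0],[0,0,0]],[[0,0,0],[0,0,0]],[[0,0,0],[0,0,0]],[[0,0,0],[0,0,0]],[[0,0,0],[0,0,0]],[[0,0,0],[0,0,0]],[[0,0,0],[0,0,0]]]' --aperture 0.085

```text
clock: 10.65
tool_pos: [0.4272, -0.1278, 0.0422]
tcp_rot: [0.998, -0.07, -0.0, -0.0]
force: [-0.5, 0.1, 0.6]
opening: 0.0849
finger_force: 0.0
```

>>> pendant --motion '[[[0,0,-0.4],[0,0,0]],[[0,0,-0.6],[0,0,0]],[[0,0,-0.8],[0,0,0]],[[0,0,-0.8],[0,0,0]],[[0,0,-0.8],[0,0,0]],[[0,0,-0.6],[0,0,0]],[[0,0,0],[0,0,0]],[[0,0,0],[0,0,0]]]'

```text
clock: 11.45
tool_pos: [0.4274, -0.1279, 0.2424]
tcp_rot: [0.998, -0.07, 0.0, 0.0]
force: [0.1, -0.3, -0.3]
opening: 0.0849
finger_force: 0.0
```

Run:
```python
from plant import bot, cams, job
import cv2
cv2.imwrite("pics/s3.png",cv2.resize(cams.camera("side")[:,:,::-1][100:300,220:460],None,fx=3,fy=3))
```

```text
(no output)
```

View pics/s3.png

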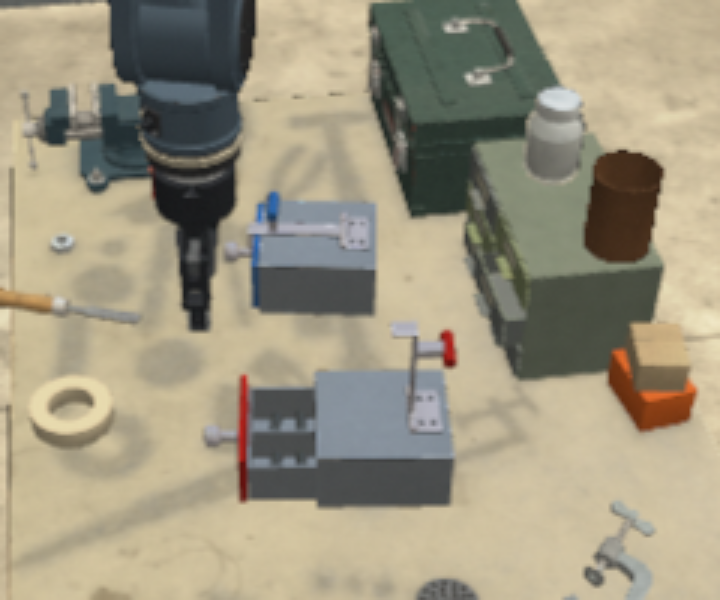

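The red drawer is well open (knob at about (212,435) in the crop), the stay is upright, the blue unit is untouched and the gripper is clear.

```bash
python3 -c "
from plant import bot, cams, job
print(job.sign_off())"
```

```text
the job is handed in; nothing more can be done
None
```

The job is handed in: the red stay stands about upright, the red drawer is pulled out about 72 mm and released, and the arm went nowhere near the blue drawer, tin or padlock.

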